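# Reload the water-filter bowl on its centre post

### The job

The clear water-filter bowl is open for a cartridge change. Take the new white cartridge that lies on the drip rack, turn it upright, and thread it down the bowl's centre post; then thread on the red gasket ring, then the blue sealing cap with its knob up. Lower each part gently, without letting it drop, until it is fully home on what lies beneath it, and leave everything else on the bench where it stands.

Things in the scene. Friction and masses are not known exactly. Their poses are not given: they have to be found in the camera images.
- bowl: fixed clear round filter bowl with blue ribs, open at the top, on a round dark steel plate 188 mm across and 6 mm thick. Origin: centre of the plate's underside on the bench, z up. Outside 164 mm (172 over the ribs), inside 152 mm clear, rim 154 mm above the bench: 26 mm above a cartridge that is home. On its axis a white seat boss (58 mm across) carries a steel post 22 mm in diameter
- seat (a point): centre of the top face of the white seat boss inside the bowl, on the post's axis, 32 mm above the bench
- post_tip (a point): top of the steel centre post, on its axis, 128 mm above the seat and 160 mm above the bench. The post is 22 mm in diameter up to 118 mm above the seat; the last 10 mm taper to 10 mm across
- drip_rack_mid (a point): fixed steel drip rack: a tray 150 x 92 mm with a 6 mm rim, and two 8 mm wires along its length, 26 mm apart, tops 12 mm above the bench, that carry the cartridge. Point: centre of the tray on the bench; x along the wires. The bench between the rack and the bowl, on the robot's side, is clear
- cartridge_mid (a point): new white pleated cartridge, loose: rigid tube 96 mm long, 60 mm outside diameter, 27 mm bore right through, 0.15 to 0.3 kg; both ends are alike, either may go up. Point: its centre; x is its long axis (level at the start, along the rack's wires, centre 39 mm above the bench). Home, its centre is 48 mm above the seat and the post stands 32 mm out of its top
- gasket_mid (a point): red flat gasket ring, loose, rigid, lying flat on the bench: 60 mm outside diameter, 27 mm bore, 10 mm thick, 0.04 kg. Point: its centre, half-way up; z is its axis. Either face may go up. Home on the cartridge its centre is 101 mm above the seat
- cap_mid (a point): blue sealing cap, loose, standing knob up on the bench: flange 60 mm across, 12 mm thick; on it a round knob 38 mm across (40 over its ribs), 30 mm high; 42 mm high in all, 27 mm bore right through, 0.11 kg. Point: its centre, 21 mm above its underside; z is its axis, out of the knob. Home on the gasket its centre is 127 mm above the seat
- old_cartridge: bystander: used brown cartridge standing upright, 60 mm across, 96 mm high. Origin: centre of its underside
- flask: bystander: conical glass flask, 78 mm across the foot, 112 mm high. Origin: centre of its underside
- grease_jar: bystander: small white jar with a green lid, 54 mm across, 42 mm high. Origin: centre of its underside
- reagent: bystander: amber bottle with a blue cap, 68 mm across, 150 mm high. Origin: centre of its underside
- beaker: bystander: empty glass beaker, 70 mm across (75 at the lip), 86 mm high. Origin: centre of its underside
Not all that is in view belongs to the job. Leave any green, purple or turquoise look-alike of the part that bears cartridge_mid alone.

How it is judged:
By the outcome, as a careful person would: the job done as asked, in the order asked, and still so for the second after the job is handed in, with the robot touching nothing.
It also fails if it takes over 70 s, if anything falls off the work surface, if the arm or the gripper's body presses on something with over 40 N, if the wrist force passes 120 N, or if a joint passes its speed limit or range.

### The arm

A 7-joint arm with a two-finger parallel gripper is mounted at the origin on the work surface. World frame = base frame: x ahead of the robot, y to its left, z up, the work surface at z = 0. Lengths are in mm, angles in rad, forces in N, time in s.
With the tool pointing down it reaches from about 425 to 875 mm from the base axis. Payload 4.7 kg.
Tool frame: the origin (TCP) lies between the finger pads; the fingertips stand 19 mm ahead of it and the grasp point (between the pads) is the TCP; z points along the fingers, y is the line along which they close (so a half turn about z gives the same grasp; the last joint's range is limited). The gripper opens to 87 mm and grips with 3 to 60 N. Pads are 19 mm wide; open, the fingers measure 117 mm over their backs; the gripper's body (75 mm by 190 mm) begins 51 mm behind the grasp point.
Start: joints at [1.266, 0.321, -0.07, 1.45, 0.023, 1.371, -0.057], TCP at [203.708, -617.274, 241.587] pointing down, gripper open.
Joint ranges: [-2.86, 2.86], [-0.3, 2.09], [-1.38, 1.24], [0.06, 2.45], [-1.56, 4.7], [0.09, 2.05], [-2.69, 2.69]. Speed limits (rad/s): [2.57, 2.57, 3.14, 3.14, 3.14, 3.14, 3.14].

### API

Orientations are given as a 3x3 rotation matrix whose columns are the frame's x, y, z axes.
In Python, from station import readout, vision, workorder gives the robot as it stands. The module is installed in compiled form; this text tells all that it offers.
- The arm moves only by the shell command python3 -m jog 'ROWS'. ROWS is JSON, a list that holds one entry, the list of rows, each a list of 5 numbers: the opening, from 0 (shut) to 1 (fully open), then the shift along the tool's x, y, z as a fraction of full scale, then the turn about the tool's z as a fraction of full scale. In form: [[[jaw, tx, ty, tz, roll], ...]]. A call has exactly 8 rows; each row shifts and turns the commanded pose from where the row before left it, along the tool's axes as they then stand; what a row does not reach is not made up. Full scale, the value 1, is 0.05 m for a shift and 0.08 rad for a turn. A row lasts 1/8 s, in which the tool goes at most 62.5 mm and 10.7 degrees, less where a joint would pass 70% of its speed; a pose out of reach is approached as far as the arm can. A call with a number of a shift or a turn outside -1 to 1 is refused whole. A call with a gripper value outside its range is refused whole. The fingers move at their own pace and stop on an object; the grip force is fixed at half the most. Time passes only in rows, so rows that do not move let the fingers close, or fill a call up. It gives the time, the measured TCP pose, the force, the opening and the grip force at its end, in the units of the state.
- readout.sense(): the state, without advancing time (a new reading comes with each control period).
- vision.get_image(name): name is "scene" or "top" or "wrist"; returns the picture (400x640x3 uint8, red, green, blue); there is no depth.
- vision.calibration(name): a dict with "fx", "fy", "cx", "cy" (pixels), "D" ([k1, k2, p1, p2, k3] as OpenCV has them; the pictures are not rectified), "eye" and "rotation" of the camera in the world; the wrist camera has in their place "T_tool_cam" (4x4, takes a point from camera to tool coordinates, whose origin is the TCP and whose axes are the flange's). Camera axes: x right, y up, looking along -z (the intrinsics and any distortion apply to the point x, -y, -z); pixel columns grow to the right and rows downward; lengths in mm; the calibration is good to about 2 mm. A picture is of the moment at which its call begins: read the wrist's pose just before it. calibration takes no time and is no camera call.
- workorder.job_done(): hands the job in; it is judged then, once.
The state is a dict: "clock": time; "joint_pos": joint angles; "joint_velocities": joint speeds; "joint_torque": joint torques, N m; "ee_pos": TCP position; "ee_rot": TCP orientation; "contact_force": force on the tool from outside, world axes, zero at the start; "moment": the same for the moment, N m; "finger_gap": finger opening in mm; "gripper_force": force on a finger pad.
Only numpy, scipy, OpenCV 4.12 (cv2) and the standard library are available. Lean on these libraries where they do the work, as an engineer would, in place of code of your own. Each camera call takes 0.05 s, during which the arm holds its last target. There are 200 camera calls.

## Working session

There is one attempt and no reset: what is moved stays moved. The work goes in short steps, Python scripts to look and compute and a shell command to move; the robot and the scene stay as the last step left them, time stands still between calls to the robot, and variables do not carry over. Pictures are saved under pics/ and viewed, at most 10 in all, crops included, and the job is handed in when it is done.

```bash
mkdir -p pics
cat > h.py <<'E'
import numpy as np, cv2
from station import readout, vision, workorder
def grab(n,f):
    im=vision.get_image(n); cv2.imwrite(f'pics/{f}.png',im[:,:,::-1]); return im
def cal(n):
    c=vision.calibration(n); K=np.array([[c['fx'],0,c['cx']],[0,c['fy'],c['cy']],[0,0,1.]]); D=np.array(c['D'],float)
    if 'eye' in c: return K,D,np.array(c['eye'],float),np.array(c['rotation'],float)
    s=readout.sense(); T=np.array(c['T_tool_cam']); R=np.array(s['ee_rot']); return K,D,R@T[:3,3]+np.array(s['ee_pos']),R@T[:3,:3]
def rays(cam,px):
    K,D,e,R=cam; u=cv2.undistortPoints(np.array(px,float).reshape(-1,1,2),K,D).reshape(-1,2)
    return np.c_[u[:,0],-u[:,1],-np.ones(len(u))]@R.T
def onz(cam,px,z):
    d=rays(cam,px); e=cam[2]; return e+d*((z-e[2])/d[:,2])[:,None]
def proj(cam,P):
    K,D,e,R=cam; q=(np.atleast_2d(P)-e)@R; q=q*[1,-1,-1]
    return cv2.projectPoints(q.reshape(-1,1,3),np.zeros(3),np.zeros(3),K,D)[0].reshape(-1,2)
E
python3 - <<'E'
from h import *
for n in('scene','top','wrist'):
    grab(n,n+'0'); c=cal(n); print(n,c[2].round(1),c[3].round(3).tolist(),c[0][0,0],c[1])
s=readout.sense(); print(s)
a=cv2.imread('pics/top0.png')
E
```

```text
scene [1271.3 -348.6  955.7] [[0.493, -0.616, 0.614], [0.87, 0.341, -0.356], [0.01, 0.71, 0.704]] 455.56006581215644 [-0.00739991  0.          0.          0.          0.        ]
top [ 321.9   69.3 1310.4] [[0.01, 0.986, -0.168], [-1.0, 0.014, 0.02], [0.022, 0.168, 0.986]] 383.794407860096 [-0.08200864  0.          0.          0.          0.        ]
wrist [ 281.4 -592.8  383.3] [[0.314, 0.905, 0.286], [-0.949, 0.3, 0.093], [-0.002, -0.301, 0.954]] 310.4179475736016 [0.00742636 0.         0.         0.         0.        ]
{'clock': 0.15, 'joint_pos': array([ 1.2661198 ,  0.32167376, -0.07009884,  1.45140394,  0.02260747,
        1.37079765, -0.05686068]), 'joint_velocities': array([-0.00062865, -0.00253546,  0.00141889, -0.0053015 ,  0.00098584,
       -0.00083197,  0.00053461]), 'joint_torque': array([-2.79887245e-04, -4.91795540e+01, -4.04604468e-01, -3.12874174e+01,
       -6.38562161e-02,  4.05202748e-02,  1.25034176e-04]), 'ee_pos': array([ 203.55271024, -616.88988717,  240.69458821]), 'ee_rot': array([[ 9.49594859e-01,  3.13479343e-01, -5.52821394e-04],
       [ 3.13479818e-01, -9.49593846e-01,  1.38988401e-03],
       [-8.92558690e-05, -1.49312506e-03, -9.99998881e-01]]), 'contact_force': array([-0.57471238,  0.31814978,  0.42728214]), 'moment': array([ 0.01651093, -0.02472823,  0.02754359]), 'gripper_force': 0.0, 'finger_gap': 86.76073957047355}
```

View pics/top0.png

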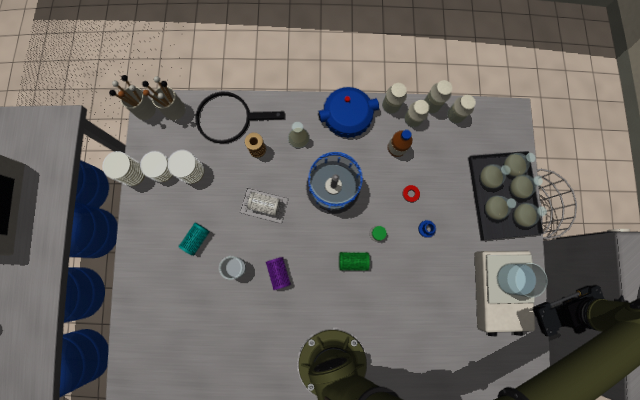

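View pics/scene0.png

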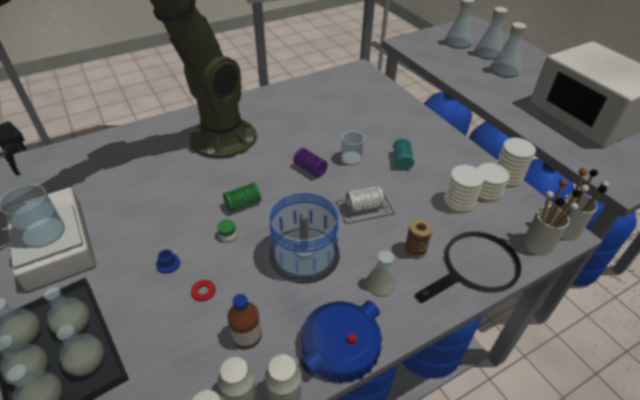

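Top view: robot base at bottom, image right = −y. Cartridge-shaped candidates: white (263,204) on the wire rack, purple (278,274), green (354,261), turquoise (194,239) and brown upright (256,146). Only the white one is on the rack, so it fits the description. Bowl (335,183), red gasket (411,194), blue cap (427,229). The blue pot and the white jars are not relevant. Next come coarse positions and a confirming crop.

Run:
```python
from h import *
im=cv2.imread('pics/top0.png'); c=cal('top')
cv2.imwrite('pics/crop0.png',cv2.resize(im[140:260,220:380],None,fx=5,fy=5,interpolation=cv2.INTER_CUBIC))
h=cv2.cvtColor(im,cv2.COLOR_BGR2HSV)
red=((h[...,0]<8)|(h[...,0]>172))&(h[...,1]>150)&(h[...,2]>120)
blue=(abs(h[...,0].astype(int)-112)<12)&(h[...,1]>130)
def blob(m,x,y,w):
    ys,xs=np.nonzero(m[y-w:y+w,x-w:x+w]); return xs.mean()+x-w,ys.mean()+y-w,len(xs)
g=blob(red,411,194,15);k=blob(blue,427,229,13)
print(g,onz(c,[g[:2]],5).round(1));print(k,onz(c,[k[:2]],12).round(1))
for n,p,z in(('cart',(264,204),55),('bowl rim',(334.5,180),154),('plate',(335,186),6),('old',(256,145),90),('jar',(379,233),42),('flask',(298,135),60),('green',(354,261),30),('purple',(278,274),30),('beaker',(232,268),50),('reagent',(401,142),90)):
    print(n,onz(c,[p],z).round(0))
```

```text
(np.float64(411.0595238095238), np.float64(192.97619047619048), 168) [[ 571.9 -270.9    5. ]]
(np.float64(426.58793969849245), np.float64(228.36683417085428), 199) [[ 447.7 -319.7   12. ]]
cart [[518. 233.  55.]]
bowl rim [[581.   5. 154.]]
plate [[593.  -4.   6.]]
old [[710. 262.  90.]]
jar [[ 428. -150.   42.]]
flask [[757. 125.  60.]]
green [[335. -67.  30.]]
purple [[290. 183.  30.]]
beaker [[308. 331.  50.]]
reagent [[ 729. -220.   90.]]
```

View pics/crop0.png

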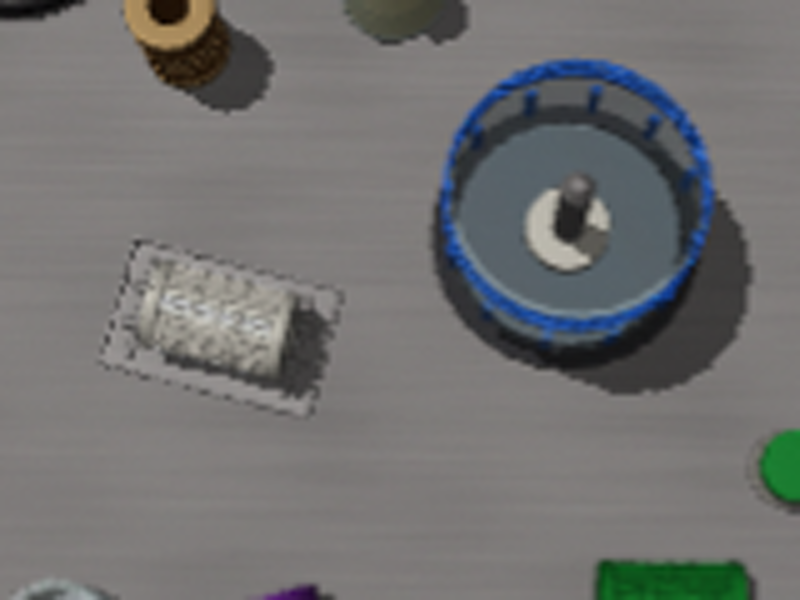

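The crop shows the white pleated cartridge lying on the two-wire rack, long axis about 15° off the image row, with the open bowl and its post to the right. That's the right part. I'm moving to a look-point between cap and gasket.

```bash
python3 -m jog '[[[1,0.98,-0.52,0,0],[1,0.98,-0.52,0,0],[1,0.98,-0.52,0,0],[1,0.98,-0.52,0,0],[1,0.98,-0.52,0,0],[1,0.98,-0.52,0,0],[1,0.98,-0.52,0,0],[1,0.98,-0.52,0,0]]]'
cat >> h.py <<'E'
def masks(im):
    h=cv2.cvtColor(im,cv2.COLOR_RGB2HSV); H=h[...,0].astype(int)
    red=((H<8)|(H>172))&(h[...,1]>140)&(h[...,2]>90); blue=(abs(H-112)<14)&(h[...,1]>120)&(h[...,2]>50)
    return red,blue
def ells(m,amin=150):
    cs,_=cv2.findContours(m.astype(np.uint8),cv2.RETR_EXTERNAL,cv2.CHAIN_APPROX_NONE)
    return [(c,cv2.fitEllipse(cv2.convexHull(c))) for c in cs if cv2.contourArea(c)>amin]
def circfit(P):  # least-squares circle in xy
    A=np.c_[2*P[:,:2],np.ones(len(P))]; b=(P[:,:2]**2).sum(1); s=np.linalg.lstsq(A,b,rcond=None)[0]
    return s[0],s[1],np.sqrt(s[2]+s[0]**2+s[1]**2)
E
python3 - <<'E'
from h import *
c=cal('wrist'); im=grab('wrist','w1'); r,b=masks(im)
for n,m in(('red',r),('blue',b)):
  for ct,e in ells(m):
    P=ct.reshape(-1,2).astype(float)
    print(n,np.round(e[0]),np.round(e[1]),[np.round(circfit(onz(c,P,z)),1) for z in(5,10,0,12)])
E
```

```text
clock: 1.15
ee_pos: [511.6, -295.5, 241.4]
ee_rot: [[0.95, 0.313, -0.0], [0.313, -0.95, -0.0], [-0.0, 0.0, -1.0]]
contact_force: [0.7, -0.2, -0.4]
finger_gap: 87.1
gripper_force: 0.0
red [313. 121.] [48. 50.] [array([ 570.1, -273.8,   28.2]), array([ 570.4, -273.8,   27.9]), array([ 569.9, -273.9,   28.6]), array([ 570.5, -273.8,   27.7])]
blue [42. 51.] [ 63. 134.] [array([550.7,  43.6,  44.2]), array([551.2,  39.5,  43.7]), array([550.2,  47.8,  44.8]), array([551.4,  37.8,  43.4])]
```

View pics/w1.png

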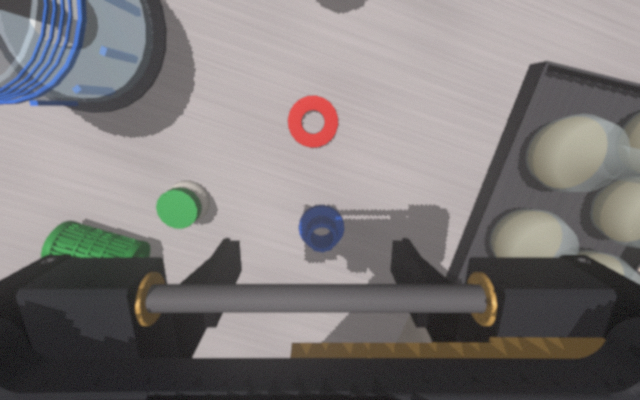

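The wrist view shows the gasket at (313,121), at (570,−274) in the world with radius ≈28–30, which agrees with the top view. The cap is at (322,228) in shadow, the bowl at upper left and the jar at (180,207). Next I'll look over the bowl.

```bash
python3 -m jog '[[[1,0.22,-0.68,0,0],[1,0.22,-0.68,0,0],[1,0.22,-0.68,0,0],[1,0.22,-0.68,0,0],[1,0.22,-0.68,0,0],[1,0.22,-0.68,0,0],[1,0.22,-0.68,0,0],[1,0.22,-0.68,0,0]]]'
python3 - <<'E'
from h import *
c=cal('wrist'); im=grab('wrist','w2'); r,b=masks(im)
for ct,e in ells(b,100): 
    P=ct.reshape(-1,2).astype(float); print(e,[np.round(circfit(onz(c,cv2.convexHull(ct).reshape(-1,2).astype(float),z)),1) for z in (148,154)])
im=vision.get_image('top');c=cal('top');r,b=masks(im)
for ct,e in ells(b,60): 
    if 400<e[0][0]<450: print(e,onz(c,[e[0]],10).round(1))
    if 300<e[0][0]<370 and 160<e[0][1]<210: print('rim',e,[np.round(circfit(onz(c,cv2.convexHull(ct).reshape(-1,2).astype(float),z)),1) for z in (148,154)])
E
```

```text
clock: 2.2
ee_pos: [508.7, -10.1, 241.3]
ee_rot: [[0.95, 0.313, -0.0], [0.313, -0.95, -0.0], [-0.0, 0.0, -1.0]]
contact_force: [-0.0, -0.0, -0.5]
finger_gap: 87.5
gripper_force: 0.0
((334.0436096191406, 94.02156829833984), (226.26751708984375, 242.3303985595703), 3.59417986869812) [array([588.4,   0.9,  82. ]), array([588.4,   1.3,  79.9])]
((426.6463928222656, 228.32972717285156), (16.451007843017578, 17.093656539916992), 134.69395446777344) [[ 448.1 -320.5   10. ]]
```

View pics/w2.png

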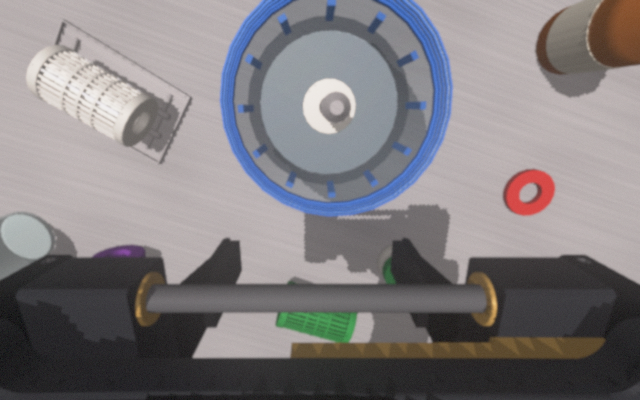

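The bowl rim is centred at (334,94), the boss at (330,106) and the post tip at about (338,106). The cartridge spans (45,70) to (140,123), with its right end face at (140,123). The gasket is at (530,192). Now I'll measure these.

Run:
```python
from h import *
c=cal('wrist'); im=cv2.imread('pics/w2.png')[:,:,::-1].copy(); h=cv2.cvtColor(im,cv2.COLOR_RGB2HSV); g=h[...,2].astype(int)
r,b=masks(im)
for ct,e in ells(r): 
    if e[0][0]>480 and e[0][1]>150: print('gasket',np.round(circfit(onz(c,ct.reshape(-1,2).astype(float),8)),1))
w=(g>205); w[:, :290]=0; w[:,380:]=0; w[:70]=0; w[145:]=0
for ct,e in ells(w,60):
    P=ct.reshape(-1,2).astype(float); print('boss',e,np.round(circfit(onz(c,cv2.convexHull(ct).reshape(-1,2).astype(float),32)),1))
gc=cv2.HoughCircles(cv2.resize(im[85:130,310:365,1],None,fx=8,fy=8,interpolation=cv2.INTER_CUBIC),cv2.HOUGH_GRADIENT,1,30,param1=60,param2=18,minRadius=50,maxRadius=130)
print(None if gc is None else [(a[0]/8+310,a[1]/8+85,a[2]/8) for a in gc[0][:4]])
print('tip',onz(c,[(336,106)],160).round(1),'boss centre',onz(c,[(330,106)],32).round(1))
print('expected tip px',proj(c,[[588,1,160],[588,1,32],[588,1,128]]).round(1))
# cartridge: corners of silhouette
P=onz(c,[(140,123)],39)
print('end face centre',P.round(1))
cv2.imwrite('pics/crop1.png',np.hstack([cv2.resize(im[10:170,10:200],(570,480),interpolation=cv2.INTER_CUBIC),cv2.resize(im[80:135,308:368],None,fx=480/55*0+3.8,fy=480/55,interpolation=cv2.INTER_CUBIC)[:480]])[:,:,::-1])
```

```text
gasket [ 572.7 -267.7   28.4]
boss ((328.6839294433594, 105.50213623046875), (51.67750549316406, 54.541690826416016), 9.336723327636719) [589.5   5.4  28.1]
[(np.float32(335.6875), np.float32(107.3125), np.float32(15.4875))]
tip [[590.1   5.5 160. ]] boss centre [[590.1   4.1  32. ]]
expected tip px [[341.1 111.1]
 [332.1 108.9]
 [338.  110.4]]
end face centre [[507.7 192.3  39. ]]
```

View pics/crop1.png

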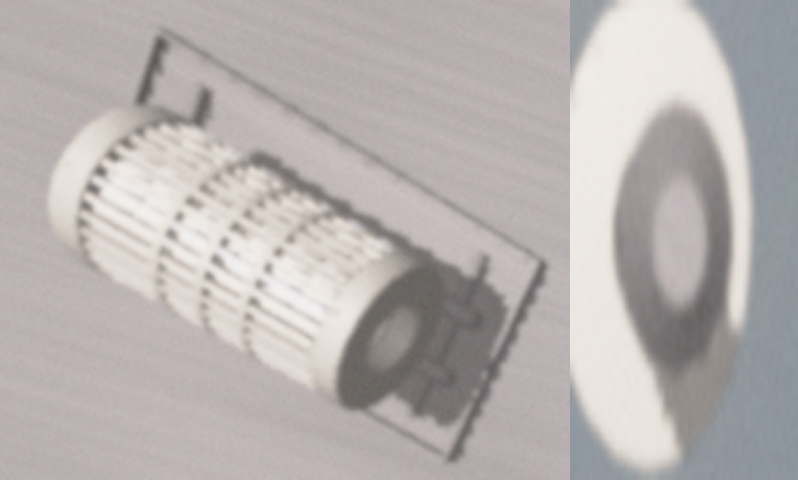

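Run:
```python
from h import *
c=cal('wrist')
R=onz(c,[(64.3,20),(191.7,97.3),(160.7,162.7)],6)[:,:2]; print('rack corners',R.round(1))
d=R[0]-R[1]; print(np.linalg.norm(d),np.degrees(np.arctan2(d[1],d[0])),np.linalg.norm(R[1]-R[2]),'mid',((R[0]+R[2])/2).round(1))
E0=onz(c,[(141.7,121.7)],39)[0,:2]; u=d/np.linalg.norm(d); print('endA',E0,'mid',E0+48*u,'u',u)
ct=cal('top'); R=onz(ct,[(220+140/5,140+241/5),(220+341/5,140+293/5),(220+310/5,140+415/5),(220+102/5,140+365/5)],6)[:,:2]; print('top corners',R.round(1).tolist(),R.mean(0)); 
d=(R[0]-R[1]+R[3]-R[2]);print(np.degrees(np.arctan2(d[1],d[0])))
print('cart from top',onz(ct,[(220+222/5,140+318/5)],45))
```

```text
rack corners [[581.3 302.2]
 [548.1 157.2]
 [461.  177.5]]
148.76149353058472 77.11842405885254 89.40984557863368 mid [521.1 239.8]
endA [509.60452023 190.80939603] mid [520.3054799  237.60137677] u [0.22293666 0.97483293]
top corners [[580.5, 296.8], [545.9, 156.7], [461.2, 175.8], [493.6, 319.3]] [520.28258507 237.15555995]
76.70548303890328
cart from top [[521.17008115 233.04254238  45.        ]]
```

```bash
python3 -m jog '[[[1,0.28,-0.8,0,0],[1,0.28,-0.8,0,0],[1,0.28,-0.8,0,0],[1,0.28,-0.8,0,0],[1,0.28,-0.8,0,0],[1,0,0,0,-0.985],[1,0,0,0,-0.985],[1,0,0,0,-0.985]]]' >/dev/null
python3 -m jog '[[[1,0,0,0.3,-0.985],[1,0,0,0.3,-0.985],[1,0,0,0.3,-0.985],[1,0,0,0.3,-0.985],[1,0,0,0.3,-0.985],[1,0,0,0.3,-0.985],[1,0,0,0.3,-0.985],[1,0,0,0.3,-0.985]]]' >/dev/null
python3 -m jog '[[[1,0,0,0,-0.985],[1,0,0,0,-0.985],[1,0,0,0,0],[1,0,0,0,0],[1,0,0,0,0],[1,0,0,0,0],[1,0,0,0,0],[1,0,0,0,0]]]'
python3 - <<'E'
from h import *
c=cal('wrist');im=grab('wrist','w3')
print(proj(c,[[512.5,202.4,39],[512.5,202.4,69],[520.3,237.6,69]]).round())
E
```

```text
clock: 5.3
ee_pos: [512.9, 200.9, 121.5]
ee_rot: [[0.226, 0.974, 0.0], [0.974, -0.226, -0.0], [-0.0, 0.0, -1.0]]
contact_force: [1.1, -0.2, 0.6]
finger_gap: 86.9
gripper_force: 0.0
[[316. 214.]
 [315. 228.]
 [315. 176.]]
```

View pics/w3.png

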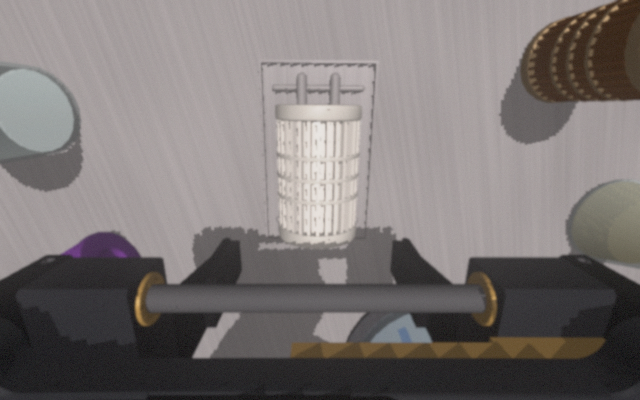

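Cartridge is centred between the fingers (columns 276–362), aligned, near end at row 243, about 10 mm past the TCP. I'll descend and grip, then lift and see whether it sags.

```bash
python3 -m jog '[[[1,0,0,0.55,0],[1,0,0,0.55,0],[1,0,0,0.35,0],[1,0,0,0.2,0],[0,0,0,0,0],[0,0,0,0,0],[0,0,0,0,0],[0,0,0,0,0]]]'
python3 -m jog '[[[0,0,0,-0.1,0],[0,0,0,-0.3,0],[0,0,0,-0.5,0],[0,0,0,-0.6,0],[0,0,0,-0.6,0],[0,0,0,-0.2,0],[0,0,0,0,0],[0,0,0,0,0]]]'
python3 - <<'E'
from h import *
a=grab('scene','s4');b=grab('wrist','w4'); c=cal('scene');x,y=proj(c,readout.sense()['ee_pos'])[0].astype(int);print(x,y)
cv2.imwrite('pics/c4.png',np.hstack([cv2.resize(a[y-60:y+60,x-60:x+60],(400,400),interpolation=cv2.INTER_CUBIC),cv2.resize(b,None,fx=.62,fy=1)])[:,:,::-1])
E
```

```text
clock: 6.35
ee_pos: [513.7, 200.8, 39.7]
ee_rot: [[0.226, 0.974, 0.002], [0.974, -0.226, 0.0], [0.0, 0.002, -1.0]]
contact_force: [1.7, -1.2, 2.1]
finger_gap: 59.2
gripper_force: 30.0
clock: 7.35
ee_pos: [512.0, 200.4, 152.8]
ee_rot: [[0.226, 0.974, -0.002], [0.974, -0.226, -0.001], [-0.001, -0.002, -1.0]]
contact_force: [0.4, 0.5, -2.7]
finger_gap: 59.4
gripper_force: 30.0
354 170
```

View pics/c4.png

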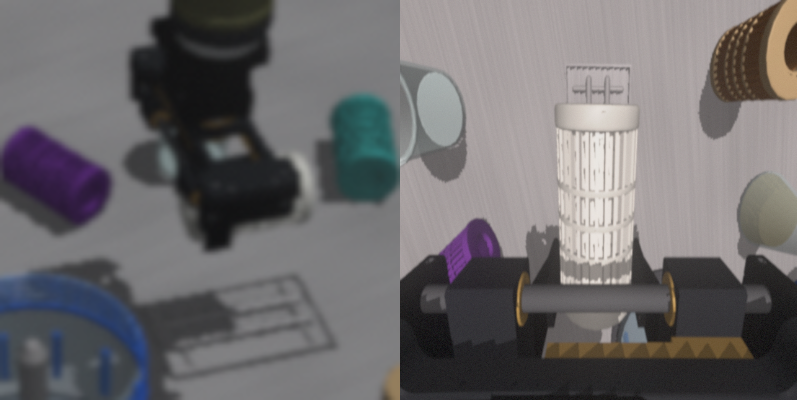

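```bash
cat >> h.py <<'E'
def tilt_table(a=84,ths=(0,15,30,45,60,75,90)):
    s=readout.sense(); p=np.array(s['ee_pos']);R=np.array(s['ee_rot']);c=cal('wrist')
    for th in np.radians(ths):
        ax=R[:,0]*np.cos(th)-np.array([0,0,1])*np.sin(th); n=R[:,0]*np.sin(th)+np.array([0,0,1])*np.cos(th)
        B=p+a*ax; q=proj(c,[B+30*R[:,1],B-30*R[:,1],B+30*n,B-30*n]); print(round(np.degrees(th)),'width',round(abs(q[0,0]-q[1,0])),'rows top',q[2].round(),'bot',q[3].round())
E
python3 - <<'E'
from h import *
tilt_table(ths=(-10,0,10,20,30,40))
E
```

```text
-10 width 153 rows top [317. 117.] bot [317.  90.]
0 width 138 rows top [317.  96.] bot [317.  99.]
10 width 125 rows top [317.  86.] bot [317. 111.]
20 width 114 rows top [317.  85.] bot [317. 126.]
30 width 104 rows top [317.  90.] bot [317. 141.]
40 width 97 rows top [317. 100.] bot [317. 158.]
```

```bash
python3 -m jog '[[[0,0.03,-0.89,0,0],[0,0.03,-0.89,0,0],[0,0.03,-0.89,0,0],[0,0,0,0,0.98],[0,0,0,0,0.98],[0,0,0,0,0.98],[0,0,0,0,0.98],[0,0,0,0,0.98]]]' >/dev/null
python3 -m jog '[[[0,0,0,0,0.98],[0,0,0,0,0.98],[0,0,0,0,0.98],[0,0,0,0,0.98],[0,0,0,0,0.98],[0,0,0,0,0.98],[0,0,0,0,0.98],[0,0,0,0,0.98]]]' >/dev/null
python3 -m jog '[[[0,0,0,0.15,0.98],[0,0,0,0.15,0.98],[0,0,0,0.15,0.98],[0,0,0,0.15,0.98],[0,0,0,0.15,0.98],[0,0,0,0.15,0.98],[0,0,0,0.15,0.98],[0,0,0,0,0]]]'
python3 -c "
from h import *
s=readout.sense();print(s['joint_pos'])"
```

```text
clock: 10.45
ee_pos: [382.8, 235.1, 100.5]
ee_rot: [[0.975, -0.222, -0.003], [-0.222, -0.975, -0.0], [-0.002, 0.001, -1.0]]
contact_force: [0.3, -0.2, -2.5]
finger_gap: 58.9
gripper_force: 30.0
[ 0.35097326  0.08590857 -0.97837143  2.06606121  0.08169257  1.03123139
 -2.46219532]
```

```bash
python3 -m jog '[[[0.66,0,0,0,0],[0.66,0,0,0,0],[0.67,0,0,0,0],[0.67,0,0,0,0],[0.675,0,0,0,0],[0.675,0,0,0,0],[0.675,0,0,0,0],[0.675,0,0,0,0]]]'
python3 - <<'E'
from h import *
b=grab('wrist','w5')
h=cv2.cvtColor(b,cv2.COLOR_RGB2HSV); m=(h[...,1]<60)&(h[...,2]>190); 
tilt_table(ths=(0,10,20,30,40))
for r in range(80,220,10):
    xs=np.nonzero(m[r,150:480])[0]; print(r,len(xs),(xs.min()+150,xs.max()+150) if len(xs) else 0,end='; ')
E
```

```text
clock: 11.45
ee_pos: [383.8, 235.4, 101.5]
ee_rot: [[0.975, -0.223, -0.0], [-0.223, -0.975, -0.0], [-0.0, 0.0, -1.0]]
contact_force: [-0.6, 0.6, -1.9]
finger_gap: 59.3
gripper_force: 18.4
0 width 138 rows top [310. 100.] bot [312. 102.]
10 width 124 rows top [311.  90.] bot [312. 114.]
20 width 113 rows top [311.  88.] bot [313. 128.]
30 width 104 rows top [312.  93.] bot [313. 143.]
40 width 97 rows top [312. 102.] bot [313. 160.]
80 146 (np.int64(169), np.int64(334)); 90 162 (np.int64(162), np.int64(337)); 100 0 0; 110 112 (np.int64(255), np.int64(366)); 120 110 (np.int64(254), np.int64(363)); 130 56 (np.int64(252), np.int64(382)); 140 98 (np.int64(252), np.int64(378)); 150 112 (np.int64(252), np.int64(381)); 160 95 (np.int64(253), np.int64(377)); 170 110 (np.int64(253), np.int64(379)); 180 90 (np.int64(257), np.int64(375)); 190 88 (np.int64(254), np.int64(378)); 200 95 (np.int64(255), np.int64(374)); 210 105 (np.int64(257), np.int64(376));
```

Grip force behaves like a spring around the commanded opening, so a light grip should let the cartridge swing down by its own weight. I'm lowering to near standing height and easing the jaw in small steps.

```bash
cat > chk.py <<'E'
from h import *
import sys
b=grab('wrist',sys.argv[1]); s=readout.sense(); print('F',s['gripper_force'],'gap',s['finger_gap'])
h=cv2.cvtColor(b,cv2.COLOR_RGB2HSV); m=(h[...,1]<60)&(h[...,2]>190)
tilt_table(ths=(0,15,30,45,60,75,90))
for r in range(80,260,12):
    xs=np.nonzero(m[r,150:480])[0]; print(r,len(xs),(xs.min()+150,xs.max()+150) if len(xs) else 0,end='; ')
E
python3 -m jog '[[[0.676,0,0,0.1,0],[0.676,0,0,0.1,0],[0.677,0,0,0,0],[0.677,0,0,0,0],[0.678,0,0,0,0],[0.678,0,0,0,0],[0.678,0,0,0,0],[0.678,0,0,0,0]]]'; python3 chk.py w6 | head -1
python3 -m jog '[[[0.679,0,0,0,0],[0.679,0,0,0,0],[0.679,0,0,0,0],[0.679,0,0,0,0],[0.68,0,0,0,0],[0.68,0,0,0,0],[0.68,0,0,0,0],[0.68,0,0,0,0]]]'; python3 chk.py w7
```

```text
clock: 12.5
ee_pos: [383.8, 235.3, 91.5]
ee_rot: [[0.975, -0.223, 0.0], [-0.223, -0.975, -0.0], [0.0, 0.0, -1.0]]
contact_force: [0.8, -1.4, -2.3]
finger_gap: 59.4
gripper_force: 11.0
F 11.019894499186194 gap 59.45676720850587
clock: 13.55
ee_pos: [383.8, 235.3, 91.5]
ee_rot: [[0.975, -0.223, -0.0], [-0.223, -0.975, -0.0], [-0.0, 0.0, -1.0]]
contact_force: [-0.6, -0.1, -1.5]
finger_gap: 59.5
gripper_force: 6.4
F 6.39621677035592 gap 59.28264285605941
0 width 138 rows top [310. 100.] bot [312. 102.]
15 width 119 rows top [311.  88.] bot [313. 120.]
30 width 104 rows top [312.  93.] bot [313. 143.]
45 width 93 rows top [312. 108.] bot [313. 168.]
60 width 86 rows top [313. 129.] bot [313. 195.]
75 width 80 rows top [313. 153.] bot [313. 223.]
90 width 77 rows top [313. 178.] bot [313. 251.]
80 175 (np.int64(154), np.int64(358)); 92 193 (np.int64(155), np.int64(365)); 104 0 0; 116 58 (np.int64(282), np.int64(339)); 128 57 (np.int64(274), np.int64(346)); 140 61 (np.int64(270), np.int64(354)); 152 58 (np.int64(268), np.int64(362)); 164 62 (np.int64(266), np.int64(360)); 176 69 (np.int64(268), np.int64(361)); 188 71 (np.int64(265), np.int64(362)); 200 73 (np.int64(267), np.int64(357)); 212 67 (np.int64(279), np.int64(358)); 224 41 (np.int64(291), np.int64(351)); 236 0 0; 248 0 0;
```

It is swinging (about 50° now). I'll keep holding at this light grip.

```bash
python3 -m jog '[[[0.68,0,0,0,0],[0.68,0,0,0,0],[0.68,0,0,0,0],[0.68,0,0,0,0],[0.68,0,0,0,0],[0.68,0,0,0,0],[0.68,0,0,0,0],[0.68,0,0,0,0]]]'; python3 chk.py w8
```

```text
clock: 14.6
ee_pos: [383.8, 235.4, 91.5]
ee_rot: [[0.975, -0.223, -0.0], [-0.223, -0.975, -0.0], [-0.0, 0.0, -1.0]]
contact_force: [-0.1, 0.0, -2.6]
finger_gap: 59.4
gripper_force: 6.4
F 6.396557611289424 gap 59.254881970871665
0 width 138 rows top [310. 100.] bot [312. 102.]
15 width 119 rows top [311.  88.] bot [313. 120.]
30 width 104 rows top [312.  93.] bot [313. 143.]
45 width 93 rows top [312. 108.] bot [313. 168.]
60 width 86 rows top [313. 129.] bot [313. 195.]
75 width 80 rows top [313. 153.] bot [313. 223.]
90 width 77 rows top [313. 178.] bot [313. 251.]
80 175 (np.int64(153), np.int64(360)); 92 196 (np.int64(155), np.int64(365)); 104 0 0; 116 56 (np.int64(283), np.int64(338)); 128 56 (np.int64(274), np.int64(346)); 140 62 (np.int64(270), np.int64(354)); 152 59 (np.int64(268), np.int64(362)); 164 58 (np.int64(267), np.int64(360)); 176 67 (np.int64(268), np.int64(361)); 188 71 (np.int64(265), np.int64(362)); 200 74 (np.int64(267), np.int64(357)); 212 67 (np.int64(279), np.int64(358)); 224 41 (np.int64(291), np.int64(351)); 236 0 0; 248 0 0;
```

View pics/w8.png

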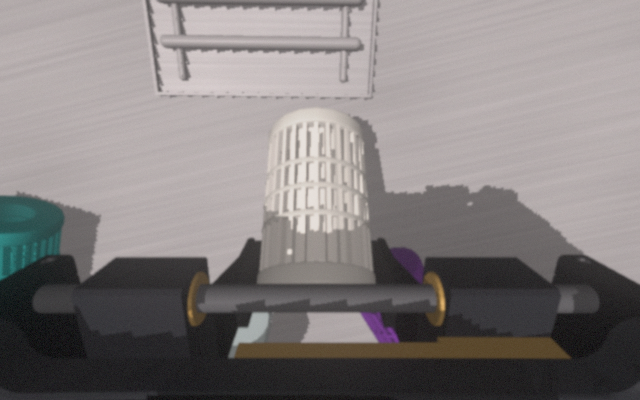

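Now tilted about 47° (far end at row 108) and static, so I'll ease a little further.

```bash
python3 -m jog '[[[0.6805,0,0,0,0],[0.6805,0,0,0,0],[0.6805,0,0,0,0],[0.681,0,0,0,0],[0.681,0,0,0,0],[0.681,0,0,0,0],[0.681,0,0,0,0],[0.681,0,0,0,0]]]'; python3 chk.py w9 | egrep -v width
```

```text
clock: 15.65
ee_pos: [383.8, 235.3, 91.5]
ee_rot: [[0.975, -0.223, -0.0], [-0.223, -0.975, -0.0], [0.0, 0.0, -1.0]]
contact_force: [-0.3, -0.7, -2.0]
finger_gap: 59.2
gripper_force: 4.0
F 4.018334208108119 gap 59.44218893386809
80 186 (np.int64(153), np.int64(366)); 92 205 (np.int64(154), np.int64(365)); 104 8 (np.int64(158), np.int64(233)); 116 11 (np.int64(167), np.int64(453)); 128 2 (np.int64(216), np.int64(219)); 140 5 (np.int64(167), np.int64(280)); 152 52 (np.int64(206), np.int64(344)); 164 35 (np.int64(162), np.int64(305)); 176 34 (np.int64(177), np.int64(466)); 188 32 (np.int64(226), np.int64(343)); 200 33 (np.int64(273), np.int64(325)); 212 17 (np.int64(226), np.int64(318)); 224 11 (np.int64(301), np.int64(317)); 236 0 0; 248 0 0;
```

```bash
python3 -m jog '[[[0.681,0.08,0,0.04,0],[0.681,0.08,0,0.04,0],[0.681,0.08,0,0.03,0],[0.681,0.08,0,0.03,0],[0.681,0.08,0,0.02,0],[0.681,0,0,0,0],[0.681,0,0,0,0],[0.681,0,0,0,0]]]'; python3 chk.py w10 | egrep -v width
```

```text
clock: 16.7
ee_pos: [403.4, 231.1, 83.7]
ee_rot: [[0.975, -0.223, 0.001], [-0.223, -0.975, 0.0], [0.001, -0.0, -1.0]]
contact_force: [1.8, -0.2, 4.6]
finger_gap: 59.5
gripper_force: 3.8
F 3.786706378230018 gap 59.703025795641395
80 15 (np.int64(150), np.int64(474)); 92 190 (np.int64(150), np.int64(477)); 104 188 (np.int64(151), np.int64(367)); 116 207 (np.int64(154), np.int64(366)); 128 14 (np.int64(181), np.int64(244)); 140 35 (np.int64(184), np.int64(479)); 152 13 (np.int64(151), np.int64(234)); 164 25 (np.int64(187), np.int64(331)); 176 40 (np.int64(150), np.int64(323)); 188 57 (np.int64(176), np.int64(332)); 200 48 (np.int64(190), np.int64(332)); 212 10 (np.int64(151), np.int64(258)); 224 1 (np.int64(243), np.int64(243)); 236 56 (np.int64(244), np.int64(341)); 248 0 0;
```

View pics/w10.png

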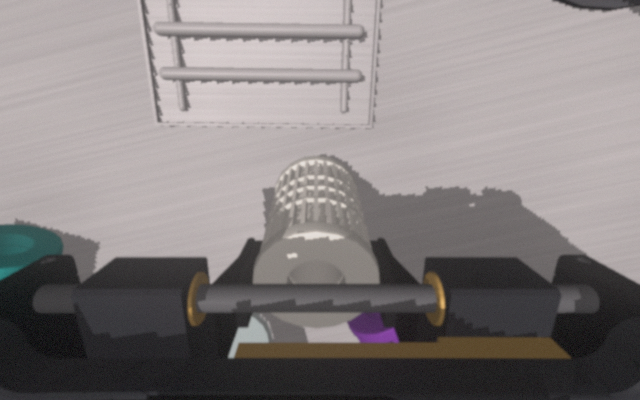

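Lower edge at row 157: tilt about 77°, inside its stability cone, standing on its edge with the top face visible. I'll ease the jaw slowly so it settles flat between the pads.

```bash
python3 -m jog '[[[0.682,0.04,0,0,0],[0.683,0.04,0,0,0],[0.684,0.04,0,0,0],[0.686,0,0,0,0],[0.688,0,0,0,0],[0.69,0,0,0,0],[0.70,0,0,0,0],[0.71,0,0,0,0]]]'
python3 - <<'E'
from h import *
b=grab('wrist','w11');c=cal('wrist');p=readout.sense()['ee_pos'];R=readout.sense()['ee_rot']
t=np.linspace(0,2*np.pi,60);im=b.copy()
for z,col in((96,(255,0,0)),(0,(0,0,255))):
  for rad in ((30,13.5) if z else (30,)):
    q=proj(c,[[p[0]+rad*np.cos(a),p[1]+rad*np.sin(a),z] for a in t]).astype(int); cv2.polylines(im,[q.reshape(-1,1,2)],True,col,1)
a=vision.get_image('scene');x,y=proj(cal('scene'),p)[0].astype(int)
cv2.imwrite('pics/c11.png',np.hstack([im[130:350,180:460],cv2.resize(a[y-30:y+50,x-60:x+60],(330,220))])[:,:,::-1])
E
```

```text
clock: 17.75
ee_pos: [409.1, 229.5, 83.5]
ee_rot: [[0.975, -0.223, 0.0], [-0.223, -0.975, -0.0], [0.0, 0.0, -1.0]]
contact_force: [-0.1, -0.3, 0.6]
finger_gap: 61.2
gripper_force: 0.0
```

View pics/c11.png

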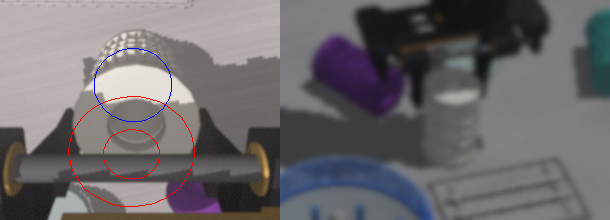

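The overlay shows the cartridge standing, but its axis is about 12–18 mm further along tool x than the TCP. I'll open a bit, shift 15 mm, and look again.

```bash
python3 -m jog '[[[0.8,0,0,0,0],[0.8,0,0,0,0],[0.8,0.1,0,0,0],[0.8,0.1,0,0,0],[0.8,0.1,0,0,0],[0.8,0,0,0,0],[0.8,0,0,0,0],[0.8,0,0,0,0]]]'
python3 - <<'E'
from h import *
b=grab('wrist','w12');c=cal('wrist');p=readout.sense()['ee_pos'];R=readout.sense()['ee_rot']
g=cv2.cvtColor(b,cv2.COLOR_RGB2GRAY)
t=np.linspace(0,2*np.pi,60);im=cv2.resize(b[130:310,200:440],None,fx=3,fy=3)
for z,col in((96,(255,0,0)),(0,(0,0,255))):
  for rad in ((30,13.5) if z else (30,)):
    q=((proj(c,[[p[0]+rad*np.cos(a),p[1]+rad*np.sin(a),z] for a in t])-[200,130])*3).astype(int); cv2.polylines(im,[q.reshape(-1,1,2)],True,col,1)
cv2.imwrite('pics/c12.png',im[:,:,::-1])
E
```

```text
clock: 18.85
ee_pos: [423.6, 226.2, 83.5]
ee_rot: [[0.975, -0.223, -0.0], [-0.223, -0.975, -0.0], [-0.0, 0.0, -1.0]]
contact_force: [0.2, 0.8, -0.1]
finger_gap: 69.8
gripper_force: 0.0
```

View pics/c12.png

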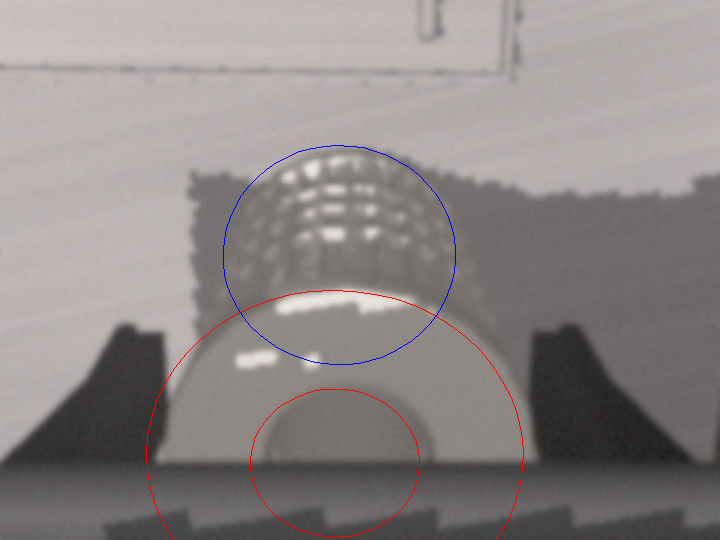

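The base outline coincides with the prediction, so the cartridge stands upright at the TCP. The small sideways offset of the top matches the finger offset and so is camera bias. Now grip, lift and carry over the post.

```bash
python3 -m jog '[[[0,0,0,0,0],[0,0,0,0,0],[0,0,0,0,0],[0,0,0,-0.3,0],[0,0,0,-0.7,0],[0,0,0,-0.9,0],[0,0,0,-0.9,0],[0,0,0,-0.8,0]]]'; python3 -m jog '[[[0,0.7,0.595,0,0],[0,0.7,0.595,0,0],[0,0.7,0.595,0,0],[0,0.7,0.595,0,0],[0,0.7,0.595,0,0],[0,0.7,0.595,0,0],[0,0,0,0,0],[0,0,0,0,0]]]'
python3 - <<'E'
from h import *
a=grab('scene','s13'); c=cal('scene'); s=readout.sense(); p=s['ee_pos']; print(s['joint_pos'].round(2),p.round(1))
h=cv2.cvtColor(a,cv2.COLOR_RGB2HSV); 
print('pred base of cart',proj(c,p-[0,0,83.5]).round(1),'post tip',proj(c,[589.5,5,160]).round(1),proj(c,[589.5,5,130]).round(1))
for z in (200,190,180,175,155,150,145,140,135):
    u,v=proj(c,[p[0],p[1],z])[0]; v=int(round(v)); print(z,v,a[v,int(u)-24:int(u)+26:1].mean(1).round().astype(int).tolist(),int(u)-24)
E
```

```text
clock: 19.9
ee_pos: [423.5, 226.6, 265.9]
ee_rot: [[0.975, -0.222, 0.002], [-0.222, -0.975, -0.0], [0.002, -0.0, -1.0]]
contact_force: [0.7, 0.4, -2.6]
finger_gap: 58.7
gripper_force: 30.0
clock: 20.9
ee_pos: [588.3, 6.2, 263.8]
ee_rot: [[0.975, -0.222, -0.001], [-0.222, -0.975, 0.001], [-0.001, -0.001, -1.0]]
contact_force: [-0.7, 0.2, -2.7]
finger_gap: 59.1
gripper_force: 30.0
[ 0.59  0.26 -0.76  1.56  0.18  1.4  -1.98] [588.2   6.9 264. ]
pred base of cart [[304.6 205.6]] post tip [[304.3 212.1]] [[304.4 220.6]]
200 200 [106, 98, 92, 88, 86, 90, 94, 95, 96, 98, 97, 94, 92, 89, 88, 89, 89, 89, 89, 90, 91, 92, 97, 101, 103, 103, 101, 101, 103, 102, 99, 96, 93, 90, 89, 87, 86, 87, 88, 88, 87, 87, 87, 86, 86, 87, 92, 98, 109, 117] 280
190 203 [92, 92, 91, 88, 88, 92, 96, 97, 94, 93, 91, 89, 87, 90, 91, 89, 87, 88, 90, 92, 93, 94, 97, 100, 104, 108, 110, 111, 114, 117, 113, 102, 92, 89, 91, 92, 89, 87, 85, 85, 86, 88, 90, 87, 84, 81, 82, 83, 84, 87] 280
180 206 [93, 94, 91, 89, 87, 90, 94, 101, 107, 109, 112, 109, 100, 91, 90, 91, 91, 91, 91, 93, 93, 94, 97, 98, 98, 98, 98, 100, 101, 1
[... 833 characters left out ...]
10, 115, 118, 121, 119, 120, 119, 120, 120, 119, 118, 112, 96, 78, 78, 93, 106, 103, 86, 71, 69, 71, 71, 71, 69, 68, 75, 85, 85, 74, 73, 90, 105, 111, 111, 111, 110, 110, 111, 110, 109, 105, 97, 84, 77, 82, 94, 102, 105] 280
140 217 [98, 100, 109, 117, 119, 120, 120, 120, 120, 119, 118, 117, 111, 96, 78, 76, 93, 106, 101, 85, 71, 69, 70, 71, 71, 69, 67, 72, 84, 85, 74, 74, 90, 105, 110, 111, 110, 111, 110, 110, 110, 109, 105, 94, 79, 71, 76, 90, 101, 105] 280
135 219 [78, 81, 97, 112, 118, 119, 118, 119, 118, 118, 118, 117, 111, 96, 80, 77, 93, 106, 103, 86, 68, 64, 65, 66, 66, 63, 62, 70, 82, 84, 73, 73, 89, 105, 110, 111, 110, 111, 111, 110, 109, 108, 104, 92, 75, 68, 76, 92, 102, 106] 280
```

```bash
python3 -m jog '[[[0,0,0,0.15,0],[0,0,0,0.15,0],[0,0,0,0.1,0],[0,0,0,0.1,0],[0,0,0,0.1,0],[0,0,0,0.1,0],[0,0,0,0.1,0],[0,0,0,0,0]]]'
python3 - <<'E'
from h import *
for i in range(5):
    vision.get_image('top'); s=readout.sense(); print(s['ee_pos'].round(1),s['contact_force'].round(1),s['moment'].round(2))
E
```

```text
clock: 21.95
ee_pos: [588.7, 4.5, 222.8]
ee_rot: [[0.975, -0.224, -0.0], [-0.224, -0.975, -0.001], [-0.0, 0.001, -1.0]]
contact_force: [1.7, -2.9, -3.3]
finger_gap: 59.2
gripper_force: 30.0
[588.7   4.5 223. ] [ 1.3 -2.9 -4. ] [-0.81 -0.34 -0.01]
[588.7   4.5 223.1] [ 1.4 -3.1 -4. ] [-0.85 -0.32 -0.  ]
[588.7   4.5 223.2] [ 1.6 -3.3 -3.9] [-0.94 -0.35  0.01]
[588.7   4.6 223.2] [ 1.6 -3.  -4.5] [-0.96 -0.36 -0.01]
[588.7   4.6 223.3] [ 1.5 -4.  -5. ] [-1.09 -0.31  0.02]
```

Light side force (+x, −y) shows the cartridge is on the post with a slight offset. Correct by about 2 mm and continue.

```bash
python3 -m jog '[[[0,0.03,0.035,0,0],[0,0,0,0.1,0],[0,0,0,0.15,0],[0,0,0,0.2,0],[0,0,0,0.2,0],[0,0,0,0.2,0],[0,0,0,0.2,0],[0,0,0,0.15,0]]]'
python3 - <<'E'
from h import *
for i in range(3):
    vision.get_image('top'); s=readout.sense(); print(s['ee_pos'].round(1),s['contact_force'].round(1),s['moment'].round(2))
E
```

```text
clock: 23.2
ee_pos: [589.6, 3.3, 162.7]
ee_rot: [[0.975, -0.223, -0.001], [-0.223, -0.975, 0.0], [-0.001, 0.0, -1.0]]
contact_force: [0.1, 0.2, -1.9]
finger_gap: 59.4
gripper_force: 30.0
[589.1   3.3 161.8] [-0.   0.2 -3.2] [0.02 0.09 0.04]
[589.2   3.3 162.4] [ 0.6 -0.2 -2.9] [-0.    0.03 -0.02]
[589.6   3.3 163.1] [ 0.3 -0.2 -1.9] [0.08 0.02 0.04]
```

```bash
python3 -m jog '[[[0,0,0,0.2,0],[0,0,0,0.2,0],[0,0,0,0.2,0],[0,0,0,0.15,0],[0,0,0,0.06,0],[0,0,0,0.05,0],[0,0,0,0.05,0],[0,0,0,0,0]]]'
```

```text
clock: 24.35
ee_pos: [589.8, 3.3, 118.0]
ee_rot: [[0.975, -0.223, -0.0], [-0.223, -0.975, -0.0], [-0.0, 0.0, -1.0]]
contact_force: [0.5, 0.4, -2.0]
finger_gap: 59.0
gripper_force: 30.0
```

```bash
python3 -m jog '[[[0,0,0,0.03,0],[0,0,0,0.03,0],[0,0,0,0.03,0],[0,0,0,0.03,0],[0,0,0,0,0],[0,0,0,0,0],[0,0,0,0,0],[0,0,0,0,0]]]'
```

```text
clock: 25.35
ee_pos: [590.3, 3.4, 115.5]
ee_rot: [[0.975, -0.223, 0.001], [-0.223, -0.975, -0.002], [0.001, 0.002, -1.0]]
contact_force: [-8.2, -0.8, 17.3]
finger_gap: 59.2
gripper_force: 30.0
```

Contact at z = 115.5, exactly the predicted home height. I'll ease off, open, rise, and go to the gasket.

```bash
python3 -m jog '[[[0,0,0,-0.03,0],[0,0,0,-0.01,0],[0.72,0,0,0,0],[1,0,0,0,0],[1,0,0,-0.1,0],[1,0,0,-0.5,0],[1,0,0,-0.9,0],[1,0,0,-0.9,0]]]'; python3 -m jog '[[[1,0.3,0.9,0,0],[1,0.3,0.9,0,0],[1,0.3,0.9,0,0],[1,0.22,0.9,0,0],[1,0.22,0.9,0,0],[1,0,0.8,0,0],[1,0,0,0,0],[1,0,0,0,0]]]'
python3 - <<'E'
from h import *
c=cal('wrist'); im=grab('wrist','w14'); r,b=masks(im)
print(proj(c,[[570.5,-272,5]]).round())
for ct,e in ells(r): print('red',np.round(e[0],1),np.round(e[1],1),np.round(circfit(onz(c,cv2.convexHull(ct).reshape(-1,2).astype(float),8)),1))
a=vision.get_image('top');ct_=cal('top'); r,b=masks(a)
for ct,e in ells(r,50)+ells(b,50):
  if e[0][0]>380 and 150<e[0][1]<250:print('top',np.round(e[0],1),np.round(circfit(onz(ct_,cv2.convexHull(ct).reshape(-1,2).astype(float),10)),1))
E
```

```text
clock: 26.35
ee_pos: [589.6, 3.4, 235.3]
ee_rot: [[0.975, -0.223, -0.0], [-0.223, -0.975, 0.0], [-0.0, -0.0, -1.0]]
contact_force: [-0.8, 0.1, -0.5]
finger_gap: 86.6
gripper_force: 0.0
clock: 27.35
ee_pos: [596.3, -268.9, 234.1]
ee_rot: [[0.975, -0.222, 0.0], [-0.222, -0.975, 0.001], [0.0, -0.001, -1.0]]
contact_force: [0.7, 0.8, 0.7]
finger_gap: 87.1
gripper_force: 0.0
[[321. 195.]]
red [316.7 194.2] [32.7 42.8] [ 572.4 -270.    25.7]
top [408.3 192.4] [ 571.8 -264.6   25.7]
top [426.6 228.3] [ 448.1 -320.6   29.1]
```

```bash
sed -i 's/h\[...,1\]>140)&(h\[...,2\]>90)/h[...,1]>110)\&(h[...,2]>30)/; s/(h\[...,1\]>120)&(h\[...,2\]>50)/(h[...,1]>90)\&(h[...,2]>25)/' h.py
python3 -m jog '[[[1,-0.25,0.08,0.2,0],[1,-0.25,0.08,0.2,0],[1,0,0,0.4,0],[1,0,0,0.6,0],[1,0,0,0.4,0],[1,0,0,0.2,0],[1,0,0,0,0],[1,0,0,0,0]]]'
python3 - <<'E'
from h import *
i14=cv2.imread('pics/w14.png')[:,:,::-1].copy()
c=cal('wrist'); im=grab('wrist','w15'); r,b=masks(im)
for ct,e in ells(r): print('red',np.round(e[0],1),np.round(e[1],1),cv2.boundingRect(ct),np.round(circfit(onz(c,cv2.convexHull(ct).reshape(-1,2).astype(float),8)),1))
p=readout.sense()['ee_pos'];print(proj(c,[[p[0],p[1],10]]).round(1))
E
```

```text
clock: 28.45
ee_pos: [570.7, -272.2, 135.0]
ee_rot: [[0.975, -0.223, 0.002], [-0.223, -0.975, -0.001], [0.002, 0.0, -1.0]]
contact_force: [-0.5, 1.0, -0.1]
finger_gap: 86.8
gripper_force: 0.0
red [315.2 198.7] [62.2 64.1] (283, 168, 65, 62) [ 570.8 -273.9   29.3]
[[313.5 200.8]]
```

```bash
python3 -m jog '[[[1,0,0.03,0.6,0],[1,0,0,0.6,0],[1,0,0,0.5,0],[1,0,0,0.35,0],[1,0,0,0.22,0],[1,0,0,0,0],[0,0,0,0,0],[0,0,0,0,0]]]'; python3 -m jog '[[[0,0,0,0,0],[0,0,0,0,0],[0,0,0,-0.1,0],[0,0,0,-0.3,0],[0,0,0,-0.5,0],[0,0,0,-0.9,0],[0,0,0,-0.9,0],[0,0,0,-0.9,0]]]'
python3 - <<'E'
from h import *
c=cal('wrist'); im=grab('wrist','w16'); r,b=masks(im); p=readout.sense()['ee_pos']
for ct,e in ells(r): print('red',np.round(e[0],1),np.round(e[1],1),cv2.boundingRect(ct),np.round(circfit(onz(c,cv2.convexHull(ct).reshape(-1,2).astype(float),p[2]-16)),1))
print(p)
E
```

```text
clock: 29.5
ee_pos: [569.9, -273.8, 21.2]
ee_rot: [[0.975, -0.223, 0.001], [-0.223, -0.975, -0.001], [0.001, 0.0, -1.0]]
contact_force: [-0.3, -0.5, 0.6]
finger_gap: 74.4
gripper_force: 0.0
clock: 30.5
ee_pos: [569.6, -273.5, 203.3]
ee_rot: [[0.975, -0.223, 0.001], [-0.223, -0.975, -0.001], [0.001, 0.001, -1.0]]
contact_force: [1.2, 0.0, 0.1]
finger_gap: 58.4
gripper_force: 30.0
red [316.  255.5] [ 98.9 106. ] (263, 206, 107, 78) [ 572.7 -276.3   28.9]
[ 572.75945842 -274.37939981  210.39995775]
```

```bash
python3 -m jog '[[[0,-0.145,-0.916,0,0],[0,-0.145,-0.916,0,0],[0,-0.145,-0.916,0,0],[0,-0.145,-0.916,0,0],[0,-0.145,-0.916,0,0],[0,-0.145,-0.916,0,0],[0,0,0,0,0],[0,0,0,0,0]]]'
```

```text
clock: 31.55
ee_pos: [588.5, 3.6, 201.1]
ee_rot: [[0.975, -0.223, 0.001], [-0.223, -0.975, -0.001], [0.001, 0.001, -1.0]]
contact_force: [-0.8, -0.4, -0.2]
finger_gap: 58.6
gripper_force: 30.0
```

```bash
python3 -m jog '[[[0,0.02,0,0.15,0],[0,0,0,0.15,0],[0,0,0,0.1,0],[0,0,0,0.1,0],[0,0,0,0.1,0],[0,0,0,0.1,0],[0,0,0,0,0],[0,0,0,0,0]]]'
```

```text
clock: 32.55
ee_pos: [589.5, 3.8, 165.7]
ee_rot: [[0.975, -0.223, 0.0], [-0.223, -0.975, -0.0], [0.0, 0.0, -1.0]]
contact_force: [-0.2, 0.3, -0.1]
finger_gap: 59.0
gripper_force: 30.0
```

Threaded with no side force. Remaining distance to home (TCP 149.2) is 16.5 mm.

```bash
python3 -m jog '[[[0,0,0,0.1,0],[0,0,0,0.08,0],[0,0,0,0.06,0],[0,0,0,0.04,0],[0,0,0,0.04,0],[0,0,0,0.03,0],[0,0,0,0,0],[0,0,0,0,0]]]'
```

```text
clock: 33.55
ee_pos: [589.6, 3.8, 148.8]
ee_rot: [[0.975, -0.223, 0.001], [-0.223, -0.975, -0.0], [0.001, 0.0, -1.0]]
contact_force: [-2.4, 0.7, 6.2]
finger_gap: 59.0
gripper_force: 30.0
```

```bash
python3 -m jog '[[[0,0,0,-0.01,0],[0.72,0,0,0,0],[1,0,0,0,0],[1,0,0,0,0],[1,0,0,-0.1,0],[1,0,0,-0.4,0],[1,0,0,-0.7,0],[1,0,0,-0.7,0]]]'; python3 -m jog '[[[1,-0.19,0.99,0,0],[1,-0.19,0.99,0,0],[1,-0.19,0.99,0,0],[1,-0.19,0.99,0,0],[1,-0.19,0.99,0,0],[1,-0.19,0.99,0.3,0],[1,-0.19,0.99,0.4,0],[1,0,0,0.5,0]]]'
python3 - <<'E'
from h import *
vision.get_image('top')
c=cal('wrist'); im=grab('wrist','w17'); r,b=masks(im); p=readout.sense()['ee_pos']; print(p,proj(c,[[p[0],p[1],12],[p[0],p[1],42]]).round(1))
for ct,e in ells(b): print('blue',np.round(e[0],1),np.round(e[1],1),cv2.boundingRect(ct),[np.round(circfit(onz(c,cv2.convexHull(ct).reshape(-1,2).astype(float),z)),1) for z in(12,42)])
E
```

```text
clock: 34.55
ee_pos: [589.6, 4.0, 246.1]
ee_rot: [[0.975, -0.223, 0.001], [-0.223, -0.975, -0.0], [0.001, -0.0, -1.0]]
contact_force: [0.1, -0.4, -0.2]
finger_gap: 86.9
gripper_force: 0.0
clock: 35.55
ee_pos: [445.2, -324.8, 184.8]
ee_rot: [[0.973, -0.231, 0.001], [-0.231, -0.973, -0.004], [0.002, 0.003, -1.0]]
contact_force: [0.3, 0.6, -0.4]
finger_gap: 87.5
gripper_force: 0.0
[ 445.74669044 -319.21378508  182.32285736] [[312.2 187.2]
 [311.8 195.3]]
blue [317.9 182.9] [54.5 55.7] (290, 156, 56, 55) [array([ 448. , -325.9,   28.8]), array([ 455.5, -327.4,   26. ])]
```

```bash
python3 -m jog '[[[1,0,0,0.2,0],[1,0,0,0.3,0],[1,0,0,0.3,0],[1,0,0,0.1,0],[1,0,0,0,0],[1,0,0,0,0],[1,0,0,0,0],[1,0,0,0,0]]]'
python3 - <<'E'
from h import *
c=cal('wrist'); im=grab('wrist','w18'); r,b=masks(im); p=readout.sense()['ee_pos']; print(p,proj(c,[[p[0],p[1],12],[p[0],p[1],42]]).round(1))
for ct,e in ells(b): print('blue',np.round(e[0],1),np.round(e[1],1),cv2.boundingRect(ct),[np.round(circfit(onz(c,cv2.convexHull(ct).reshape(-1,2).astype(float),z)),1) for z in(12,42)])
m=b[:, 200:430]
for rr in range(130,250,8):
    xs=np.nonzero(m[rr])[0]; print(rr,(xs.min()+200,xs.max()+200,round((xs.min()+xs.max())/2+200,1)) if len(xs) else 0,end=' ')
E
```

```text
clock: 36.65
ee_pos: [447.5, -319.4, 138.9]
ee_rot: [[0.975, -0.223, 0.0], [-0.223, -0.975, -0.001], [0.001, 0.0, -1.0]]
contact_force: [0.1, -0.3, -0.6]
finger_gap: 87.2
gripper_force: 0.0
[ 447.39802325 -319.36508996  138.82653797] [[313.4 200.1]
 [313.2 210.9]]
blue [320.7 197.2] [62.3 63.1] (290, 166, 63, 64) [array([ 447.8, -326.1,   29. ]), array([ 456.6, -327.6,   25.8])]
130 0 138 0 146 0 154 0 162 0 170 (np.int64(305), np.int64(336), np.float64(320.5)) 178 (np.int64(296), np.int64(345), np.float64(320.5)) 186 (np.int64(292), np.int64(350), np.float64(321.0)) 194 (np.int64(290), np.int64(351), np.float64(320.5)) 202 (np.int64(290), np.int64(351), np.float64(320.5)) 210 (np.int64(293), np.int64(349), np.float64(321.0)) 218 (np.int64(298), np.int64(343), np.float64(320.5)) 226 (np.int64(309), np.int64(334), np.float64(321.5)) 234 0 242 0
```

```bash
python3 -m jog '[[[1,0.03,0.11,0,0],[1,0,0,0.5,0],[1,0,0,0.6,0],[1,0,0,0.5,0],[1,0,0,0.3,0],[1,0,0,0.16,0],[1,0,0,0,0],[1,0,0,0,0]]]'; python3 -m jog '[[[0.6,0,0,0,0],[0.4,0,0,0,0],[0,0,0,0,0],[0,0,0,0,0],[0,0,0,0,0],[0,0,0,-0.1,0],[0,0,0,-0.3,0],[0,0,0,-0.5,0]]]'
```

```text
clock: 37.7
ee_pos: [448.2, -325.3, 36.5]
ee_rot: [[0.975, -0.223, 0.001], [-0.223, -0.975, -0.001], [0.001, 0.001, -1.0]]
contact_force: [-0.3, 0.2, 0.5]
finger_gap: 86.6
gripper_force: 0.0
clock: 38.7
ee_pos: [447.1, -324.5, 81.1]
ee_rot: [[0.975, -0.223, -0.001], [-0.223, -0.975, 0.001], [-0.001, -0.001, -1.0]]
contact_force: [0.3, 0.2, -2.0]
finger_gap: 36.8
gripper_force: 30.0
```

```bash
python3 -m jog '[[[0,0,0,-0.6,0],[0,0,0,-0.7,0],[0,0,0,-0.7,0],[0,0,0,-0.6,0],[0,0,0,-0.3,0],[0,0,0,0,0],[0,0,0,0,0],[0,0,0,0,0]]]'
python3 - <<'E'
from h import *
c=cal('wrist'); im=grab('wrist','w19'); r,b=masks(im); p=readout.sense()['ee_pos']; print(p)
for ct,e in ells(b): print('blue',np.round(e[0],1),np.round(e[1],1),cv2.boundingRect(ct),np.round(circfit(onz(c,cv2.convexHull(ct).reshape(-1,2).astype(float),p[2]-24.5))-np.r_[p[:2],0],1))
E
python3 -m jog '[[[0,0.163,-0.88,0,0],[0,0.163,-0.88,0,0],[0,0.163,-0.88,0,0],[0,0.163,-0.88,0,0],[0,0.163,-0.88,0,0],[0,0.163,-0.88,0,0],[0,0.163,-0.88,0,0],[0,0.163,-0.88,0,0]]]'
python3 -m jog '[[[0,0,0,0,0],[0,0,0,0,0],[0,0,0,0,0],[0,0,0,0,0],[0,0,0,0.1,0],[0,0,0,0.1,0],[0,0,0,0.1,0],[0,0,0,0,0]]]'
```

```text
clock: 39.7
ee_pos: [446.9, -324.5, 224.1]
ee_rot: [[0.975, -0.223, -0.002], [-0.223, -0.975, 0.002], [-0.002, -0.001, -1.0]]
contact_force: [0.1, 0.1, -1.3]
finger_gap: 37.3
gripper_force: 30.0
[ 447.03971609 -324.51613545  224.30895923]
blue [316.3 247.1] [95.5 99.6] (270, 198, 93, 86) [ 0.7 -2.5 29.9]
clock: 40.75
ee_pos: [589.8, 4.9, 224.9]
ee_rot: [[0.975, -0.223, -0.001], [-0.223, -0.975, -0.0], [-0.001, 0.0, -1.0]]
contact_force: [1.2, -0.6, -0.2]
finger_gap: 37.1
gripper_force: 30.0
clock: 41.75
ee_pos: [589.2, 3.7, 209.8]
ee_rot: [[0.975, -0.223, -0.001], [-0.223, -0.975, 0.0], [-0.001, 0.0, -1.0]]
contact_force: [-0.2, 0.8, -1.1]
finger_gap: 37.4
gripper_force: 30.0
```

```bash
python3 -m jog '[[[0,0,0,0.12,0],[0,0,0,0.1,0],[0,0,0,0.1,0],[0,0,0,0.1,0],[0,0,0,0.08,0],[0,0,0,0,0],[0,0,0,0,0],[0,0,0,0,0]]]'
```

```text
clock: 42.75
ee_pos: [589.7, 3.7, 185.8]
ee_rot: [[0.975, -0.223, 0.0], [-0.223, -0.975, -0.0], [0.0, 0.0, -1.0]]
contact_force: [0.2, -0.6, -1.0]
finger_gap: 37.4
gripper_force: 30.0
```

```bash
python3 -m jog '[[[0,0,0,0.08,0],[0,0,0,0.06,0],[0,0,0,0.04,0],[0,0,0,0.03,0],[0,0,0,0.02,0],[0,0,0,0.02,0],[0,0,0,0,0],[0,0,0,0,0]]]'
```

```text
clock: 43.75
ee_pos: [590.7, 3.7, 176.7]
ee_rot: [[0.975, -0.223, 0.003], [-0.223, -0.975, -0.002], [0.003, 0.001, -1.0]]
contact_force: [-4.0, -1.3, 16.7]
finger_gap: 37.0
gripper_force: 30.0
```

Contact came at 176.7, about 2 mm above the predicted 174.5. The cap may have shifted in the grip, or it may not be quite home. I'll release gently and check by touching the flange top with the fingertips (expected TCP 169.0).

```bash
python3 -m jog '[[[0,0,0,-0.04,0],[0,0,0,-0.02,0],[0.44,0,0,0,0],[0.48,0,0,0,0],[0.54,0,0,0,0],[0.54,0,0,0,0],[0.54,0,0,0,0],[0.54,0,0,0,0]]]'; python3 -m jog '[[[0.54,0,0,0.04,0],[0.54,0,0,0.04,0],[0.54,0,0,0.03,0],[0.54,0,0,0.02,0],[0.54,0,0,0.02,0],[0.54,0,0,0.02,0],[0.54,0,0,0,0],[0.54,0,0,0,0]]]'
```

```text
clock: 44.75
ee_pos: [589.6, 3.7, 176.0]
ee_rot: [[0.975, -0.223, -0.0], [-0.223, -0.975, -0.0], [-0.0, 0.0, -1.0]]
contact_force: [0.6, 0.7, 0.4]
finger_gap: 47.0
gripper_force: 0.0
clock: 45.75
ee_pos: [590.1, 3.7, 169.6]
ee_rot: [[0.975, -0.223, 0.001], [-0.223, -0.975, -0.001], [0.002, 0.001, -1.0]]
contact_force: [-3.3, 0.0, 9.6]
finger_gap: 47.2
gripper_force: 5.0
```

Fingertips meet the flange at 169.6, against 169.0 expected, so the cap is home. Rise clear and make a last numeric check.

```bash
python3 -m jog '[[[0.54,0,0,-0.03,0],[0.7,0,0,0,0],[1,0,0,0,0],[1,0,0,-0.1,0],[1,0,0,-0.4,0],[1,0,0,-0.6,0],[1,0,0,-0.6,0],[1,0,0,0,0]]]'; python3 -m jog '[[[1,-0.5,0,-0.5,0],[1,-0.5,0,-0.5,0],[1,-0.4,0,0,0],[1,0,0,0,0],[1,0,0,0,0],[1,0,0,0,0],[1,0,0,0,0],[1,0,0,0,0]]]'
python3 - <<'E'
from h import *
c=cal('wrist'); im=grab('wrist','w20'); r,b=masks(im)
print('pred cap bot/top, gasket',proj(c,[[589.6,3.5,150],[589.6,3.5,180]]).round(),readout.sense()['contact_force'].round(1))
for ct,e in ells(b,60): print('blue',np.round(e[0],1),np.round(e[1],1),np.round(circfit(onz(c,cv2.convexHull(ct).reshape(-1,2).astype(float),150)),1))
for ct,e in ells(r,20): print('red',np.round(e[0],1),np.round(e[1],1))
a=vision.get_image('top'); a0=cv2.imread('pics/top0.png')[:,:,::-1]; d=(np.abs(a.astype(int)-a0).max(2)>50).astype(np.uint8); d=cv2.morphologyEx(d,cv2.MORPH_OPEN,np.ones((3,3)))
n,l,st,ce=cv2.connectedComponentsWithStats(d); print('top changes',[(ce[i].round().tolist(),int(st[i,4])) for i in range(1,n) if st[i,4]>25])
E
```

```text
clock: 46.75
ee_pos: [591.2, 4.1, 257.7]
ee_rot: [[0.975, -0.223, 0.006], [-0.223, -0.975, -0.0], [0.006, -0.001, -1.0]]
contact_force: [0.0, -0.1, -0.1]
finger_gap: 86.7
gripper_force: 0.0
clock: 47.75
ee_pos: [521.5, 19.3, 303.7]
ee_rot: [[0.975, -0.223, -0.001], [-0.223, -0.975, 0.0], [-0.001, -0.0, -1.0]]
contact_force: [0.9, 0.2, -0.5]
finger_gap: 86.9
gripper_force: 0.0
pred cap bot/top, gasket [[314. 119.]
 [314. 120.]] [-0.1 -0.9  0.4]
blue [317.9 109.8] [180.9 188. ] [ 5.893e+02 -2.000e-01  8.290e+01]
top changes [([369.0, 266.0], 12119), ([303.0, 176.0], 419), ([334.0, 186.0], 1356), ([411.0, 193.0], 209), ([280.0, 210.0], 45), ([273.0, 215.0], 33), ([427.0, 229.0], 244), ([627.0, 307.0], 170), ([494.0, 359.0], 4174), ([631.0, 347.0], 628), ([547.0, 389.0], 1768), ([310.0, 392.0], 97), ([371.0, 392.0], 176)]
```

Nothing is left at the old gasket and cap spots, no bystander changed, and the robot is clear. Handing in.

Run:
```python
from h import *
print(workorder.job_done())
```

```text
the job is handed in; nothing more can be done
None
```

Job handed in at about 48 s: cartridge, gasket and cap went onto the post in that order, each lowered to contact within about 1 mm of its home height (cap checked by fingertip touch on its flange), no bystander change seen in a before/after top-view comparison, but I viewed 12 pictures, over the limit of 10.

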